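# Unclip a jar, brace it and unscrew its tight cap

## Task

Pull the square-bodied jar, by its screw cap, up out of the sprung catch of the rail and stand it, cap still on, all the way down in the square socket of the wooden block, which keeps it from turning. There unscrew the tight cap (anticlockwise from above), stop turning once the thread lets go, and lift it straight up by 2 to 5 cm, clear of the jar, which stays in the socket. Finish while holding the cap there, level and still above the jar's mouth, having left the shaker in its place on the rail.

Things in the scene. Friction and masses are not known exactly. Their poses are not given: they have to be found in the camera images.
- jar: White jar, 0.25 kg, mouth at 82 mm (heights above its underside). Foot: round, 48 mm across, 23 mm high, 42 mm at the very bottom, V groove round it at 13 mm. Body: square 50 x 50 mm from 23 to 56 mm, sides along its x and y axes. Neck: round, 42 mm across, with two helical thread lugs. Origin: centre of its underside, z up. It stands in either cup of the rail.
- jar_mouth (a point): Centre of the jar's mouth, 82 mm above its underside. A sprung cork disc in the mouth, 34 mm across, presses the screwed-on cap upward with about 16 N and stands up to 8 mm above the mouth once the cap is off.
- cap: Plain aluminium screw cap with fine ribs, round, 59 mm across, 25.6 mm high, 0.05 kg, on the jar; the jar can be carried by it. Origin: centre of its lower rim, z up. Screwed on, the rim is 62 mm above the jar's underside, 6 mm above the square shoulder. It opens anticlockwise seen from above; breaking it loose takes about 0.6 N m.
- cap_top (a point): Centre of the cap's top, 25 mm above its rim. Thread: it lets go when the cap's yaw relative to the jar reaches -0.35 rad (it starts at -1.58 to -1.3: 0.9 to 1.3 rad to turn, plus up to 0.15 rad of play of the jar in the socket), over a hump (1 mm down and up) in the first 0.4 rad, then rising 4 mm over the last 0.6 rad. Then it lifts straight off. Do not turn it much farther.
- rail: Wooden plank 280 mm long (its y axis), 86 mm wide, 12 mm thick, fixed, with two round steel cups at y = +70 and -70 mm (x = 0), 51 mm across inside, floor at z = 12 mm, rim at 30 mm. At the back (+x) of each cup a sprung ball sits in the groove of the foot that stands there; lifting it out straight up takes about 10 N at first. Origin: underside, middle of the length.
- brace: Wooden block 110 x 110 x 54 mm, fixed, with a square socket 54 x 54 mm in its top, sides along the block's x and y axes, 42 mm deep (floor at z = 12 mm), rim chamfered 4 mm. Origin: centre of its underside. The jar stands on the socket floor, its square body held over the last 19 mm, in any of the four quarter turns.
- shaker: White round shaker, 52 mm across, 121 mm high, narrow neck and domed metal top, in the other cup of the rail. Not to be moved. Origin: centre of its underside.
Not all that is in view belongs to the job. Of the things shaped like the cap, the aluminium one is meant.

How it is judged:
On the way, in this order (a step that is already met when the one before it is completed fails the run):
1. the jar is lifted out of its cup on the rail (35 mm or more), cap still on (z of jar in the frame of rail above 0.047 m and z of cap in the frame of jar below 0.07 m), for 0.2 s.
2. the jar stands home in the square socket, cap still on (z of jar in the frame of brace between 0.008 and 0.016 m and horizontal distance between jar and brace below 0.006 m and angle between jar's own z axis and vertical below 0.08 rad and z of cap in the frame of jar below 0.07 m), for 0.2 s.
At the end, for the whole second after the job is handed in: Jar in the socket: underside within 4 mm of its floor, centred to 6 mm, upright to 4.5 deg. Cap in the fingers, still, level to 14 deg, within 20 mm of the jar's axis, not touching the jar, rim 76 to 135 mm above the jar's underside, turned at most 70 deg past the thread's end (z of jar in the frame of brace between 0.008 and 0.016 m and horizontal distance between jar and brace below 0.006 m and angle between jar's own z axis and vertical below 0.08 rad and z of cap in the frame of jar between 0.076 and 0.135 m and horizontal distance between cap and jar_mouth below 0.02 m and angle between cap's own z axis and vertical below 0.25 rad and angle between the x axis of cap and the x axis of jar, either way round below 0.9 rad and contact force between the fingers and cap above 1 N and contact force between cap and jar below 0.05 N and linear speed of each of cap, jar below 0.02 m/s); the arm keeps its last pose, push and grip.
It fails at once if the shaker is moved more than 20 mm from its place on the rail (distance of shaker from where it was at the start of the episode above 0.02 m).
It fails at once if the jar is tipped more than 30 degrees (angle between jar's own z axis and vertical above 0.52 rad).
It also fails if it takes over 48 s, if anything falls off the work surface, if the arm or the gripper's body presses on something with over 40 N, if the wrist force passes 120 N, or if a joint passes its speed limit or range.

## Robot

A 7-joint arm with a two-finger parallel gripper is mounted at the origin on a cart in front of the work surface, level with it; the furniture and walls round the work are solid. World frame = base frame: x ahead of the robot, y to its left, z up, the work surface at z = 0. Lengths are in m, angles in rad, forces in N, time in s.
With the tool pointing down it reaches from about 0.375 to 0.925 m from the base axis. Payload 3.1 kg.
Tool frame: the origin (TCP) lies between the finger pads; the fingertips stand 14 mm ahead of it and the grasp point (between the pads) lies 5 mm behind it; z points along the fingers, y is the line along which they close (so a half turn about z gives the same grasp; the last joint's range is limited). The gripper opens to 85 mm and grips with 20 to 120 N. Pads are 22 mm wide; open, the fingers measure 114 mm over their backs; the gripper's body (76 mm by 85 mm) begins 54 mm behind the grasp point. The pads swing forward as they close: fully open they stand 13 mm farther back than shut.
Start: joints at [-1.435, 0.383, 0.044, 1.598, -0.018, 1.161, -0.05], TCP at [0.151, 0.632, 0.206] pointing down, gripper open.
Joint ranges: [-2.61, 2.61], [-0.41, 2.15], [-1.48, 1.57], [0, 2.5], [-1.57, 4.71], [0.05, 1.97], [-2.85, 2.85]. Speed limits (rad/s): [2.79, 2.79, 3.14, 3.14, 3.14, 3.14, 3.14].

## Interface

Orientations are given as a unit quaternion [x, y, z, w].
In Python, from rig import env, eyes gives the robot as it stands.
- The arm moves only by the tool drive_tool, never from a script. Its argument "series" is a list of rows, each a list of 7 numbers: the shift along the tool's x, y, z each as a share of 0.4 m, from -1 to 1, then the turn, a rotation vector about the tool's x, y, z each as a share of 30 degrees, from -1 to 1, then the gripper's target within -1 to 1 (fully open at 1, half-way at 0, shut at -1). In form: [[dx, dy, dz, rx, ry, rz, grip], ...]. A call has exactly 10 rows; each row is the pose to reach, as a shift and turn from the pose commanded when the call began, along the tool's axes at that moment; what a row does not reach only later rows make up. A row lasts 1/10 s, in which the tool goes at most 50 mm and 8.59 degrees, less where a joint would pass 70% of its speed; a pose out of reach is approached as far as the arm can. A call with a number of a shift or a turn outside -1 to 1 is refused whole. A call with a gripper value outside its range is refused whole. The fingers move at their own pace and stop on an object; "force" is the grip in N (left out, the last holds). Time passes only in rows, so rows that repeat a pose let the fingers close, or fill a call up. It gives the time, the measured TCP pose, the force, the opening and the grip force at its end, in the units of the state.
- env.observe(): the state, without advancing time (a new reading comes with each control period).
- eyes.capture(name): name is "side" or "top" or "wrist"; returns a dict with "pixels" (384x512x3 uint8, blue, green, red), "range_z" (384x512 float32, m along the optical axis (not along the pixel's ray), 0 where there is no reading), "K" (3x3 intrinsics, pixels), "distortion" ([k1, k2, p1, p2, k3] as OpenCV has them; the pictures are not rectified), "origin" and "attitude" of the camera in the world. Camera axes: x right, y up, looking along -z (the intrinsics and any distortion apply to the point x, -y, -z); pixel columns grow to the right and rows downward; lengths in m; the calibration is good to about 2 mm. A picture is of the moment at which its call begins.
- env.sign_off(): hands the job in; it is judged then, once.
The state is a dict: "t": time; "q": joint angles; "joint_vel": joint speeds; "effort": joint torques, N m; "tcp_pos": TCP position; "tcp_rot": TCP orientation; "contact_force": force on the tool from outside, world axes, zero at the start; "moment": the same for the moment, N m; "opening": finger opening in m; "grasp_force": force on a finger pad.
Only numpy, scipy, OpenCV 4.12 (cv2) and the standard library are available. Lean on these libraries where they do the work, as an engineer would, in place of code of your own. Each camera call takes 0.05 s, during which the arm holds its last target. There are 200 camera calls.

## Working session

There is one attempt and no reset: what is moved stays moved. The work goes in short steps, Python scripts to look and compute and a tool call to move; the robot and the scene stay as the last step left them, time stands still between calls to the robot, and variables do not carry over. Pictures are saved under pics/ and viewed, at most 10 in all, crops included, and the job is handed in when it is done.

Besides the shell and the picture viewer there is one more tool, called after "Request:" as a command line: name --pt "numbers of a row" for each row, then --argument value for the rest. drive_tool: Moves the arm, as the interface text tells. Its arguments: {"type":"object","properties":{"series":{"type":"array","items":{"type":"array","items":{"type":"number","minimum":-1,"maximum":1}}},"force":{"type":"number"}},"required":["series"]}

```bash
ls; mkdir -p pics; cat > h.py <<'E'
import numpy as np, cv2
from scipy.spatial.transform import Rotation as R
from rig import env, eyes
def cap(n):
    c=eyes.capture(n); a=np.array(c["attitude"],float)
    c["R"]=a if a.shape==(3,3) else R.from_quat(a).as_matrix(); return c
def cloud(c):
    h,w=c["range_z"].shape; v,u=np.mgrid[0:h,0:w]
    p=cv2.undistortPoints(np.stack([u,v],-1).reshape(-1,1,2).astype(np.float64),np.array(c["K"]),np.array(c["distortion"],float)).reshape(h,w,2)
    d=c["range_z"].astype(float)
    P=np.stack([p[...,0]*d,-p[...,1]*d,-d],-1)@c["R"].T+np.array(c["origin"])
    P[d==0]=np.nan; return P
E
python3 - <<'E'
from h import *
s=env.observe(); print(s)
ims=[]
for n in("top","side"):
    c=cap(n); ims.append(c["pixels"]); np.save(n+".npy",cloud(c)); print(n,c["origin"],c["attitude"]); cv2.imwrite(f"pics/{n}1.png",c["pixels"])
cv2.imwrite("pics/both1.png",cv2.resize(np.hstack(ims),(800,300)))
E
```

```text
pics
{'t': 0.0, 'q': array([-1.43477288,  0.38383589,  0.0438169 ,  1.59959893, -0.0178981 ,
        1.16120696, -0.04989613]), 'joint_vel': array([-0.00026001, -0.00034393, -0.00015361, -0.0003788 ,  0.00169061,
       -0.00174233, -0.00079891]), 'effort': array([-2.22819963e-04, -4.33464861e+01,  1.02446996e+00, -2.49507236e+01,
        1.06089652e-02,  1.13294422e-02, -4.40063260e-06]), 'tcp_pos': array([0.15036688, 0.63131492, 0.20457486]), 'tcp_rot': array([ 1.16595908e-01,  9.93178549e-01, -1.32568978e-03, -8.61415110e-05]), 'contact_force': array([-0.11862474,  0.41996005,  0.37805719]), 'moment': array([ 0.01572778, -0.02180792, -0.04778014]), 'grasp_force': 0.0, 'opening': 0.08528741631173342}
top [0.36793628 0.15470794 1.44952434] [ 0.0363126  -0.03426962 -0.70294442  0.70949005]
side [-0.53048939  0.74218239  0.66045493] [-0.27478613  0.4497946   0.73702351 -0.42305289]
```

View pics/top1.png

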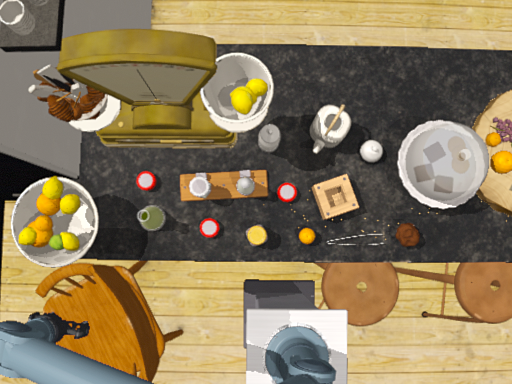

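View pics/side1.png

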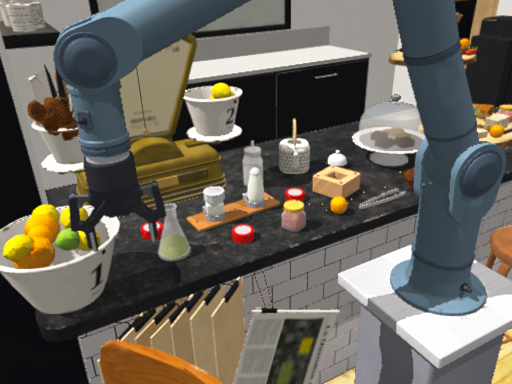

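Top view: the jar with its aluminium cap is at about (200,187) on the rail, the shaker at (245,185), and the brace at (335,198). Side view: the jar is at (213,203), the shaker at (255,187), the brace at (336,181) and the flask at (173,235).

```bash
python3 - <<'E'
from h import *
P=np.load("top.npy"); S=np.load("side.npy")
im=cv2.imread("pics/top1.png")
def rect(m,n):
    q=P[m][:,:2]; r=cv2.minAreaRect((q*1000).astype(np.float32)); print(n,len(q),r, "z",np.median(P[m][:,2]))
V,U=np.mgrid[0:384,0:512]
box=lambda a,b,c,d:(U>=a)&(U<=b)&(V>=c)&(V<=d)
z=P[...,2]
print("table z",np.nanmedian(z[box(95,130,190,200)]))
rect(box(176,272,165,206)&(z>0.006)&(z<0.018),"rail")
rect(box(305,365,170,225)&(z>0.045)&(z<0.062),"brace")
m=box(185,216,168,205)&(z>0.04);print("jar z max",np.nanmax(z[m]),np.round(np.sort(z[m])[::20],3))
rect(box(185,216,168,205)&(z>0.088),"cap")
rect(box(230,262,165,200)&(z>0.08),"shaker")
for n,b in dict(flask=(135,168,200,232),capL=(133,160,168,193),capM=(275,300,178,205),capF=(198,221,216,240),mill=(256,282,120,155),mug=(308,352,100,155)).items():
    m=box(*b)&(z>0.012); print(n,np.round(np.nanmedian(P[m],0),3),np.round(np.nanmax(z[m]),3))
# side: cap
m=(np.abs(S[...,0]-np.nanmedian(P[187,200,0]))<.06)&(np.abs(S[...,1]-P[187,200,1])<.06)&(S[...,2]>.07)
print("side cap",m.sum(),np.nanmin(S[m],0),np.nanmax(S[m],0), P[187,200])
t=im[150:225,170:370]; cv2.imwrite("pics/t2.png",cv2.resize(t,(800,300),interpolation=cv2.INTER_CUBIC))
s=cv2.imread("pics/side1.png")[160:250,140:370]; cv2.imwrite("pics/s2.png",cv2.resize(s,(800,313),interpolation=cv2.INTER_CUBIC))
a=cv2.imread("pics/t2.png");b=cv2.imread("pics/s2.png"); cv2.imwrite("pics/ts2.png",np.vstack([a,b])[:600])
E
```

```text
table z -0.0008320709422602324
rail 1496 ((541.311767578125, 238.74310302734375), (307.0683288574219, 124.26286315917969), 89.74551391601562) z 0.011473494092217984
brace 968 ((507.3733825683594, -115.30982971191406), (110.85761260986328, 112.06983947753906), 19.476783752441406) z 0.05313023485729451
jar z max 0.10769403054295612 [0.042 0.077 0.093 0.096 0.097 0.098 0.098 0.099 0.099 0.1   0.1   0.101
 0.101 0.101 0.102 0.103 0.104]
cap 305 ((528.7022705078125, 308.37890625), (58.31218338012695, 55.48506546020508), 87.17121124267578) z 0.09977078428803177
shaker 160 ((537.5820922851562, 168.05482482910156), (42.761558532714844, 42.75375747680664), 0.7541861534118652) z 0.12134177143566427
flask [0.434 0.453 0.052] 0.144
capL [0.555 0.486 0.025] 0.033
capM [0.521 0.038 0.024] 0.036
capF [0.407 0.281 0.025] 0.033
mill [0.675 0.099 0.128] 0.192
mug [ 0.711 -0.086  0.095] 0.188
side cap 309 [0.49456186 0.27977013 0.07025337] [0.55737214 0.33806662 0.10237609] [0.52498212 0.30333906 0.10149552]
```

View pics/ts2.png

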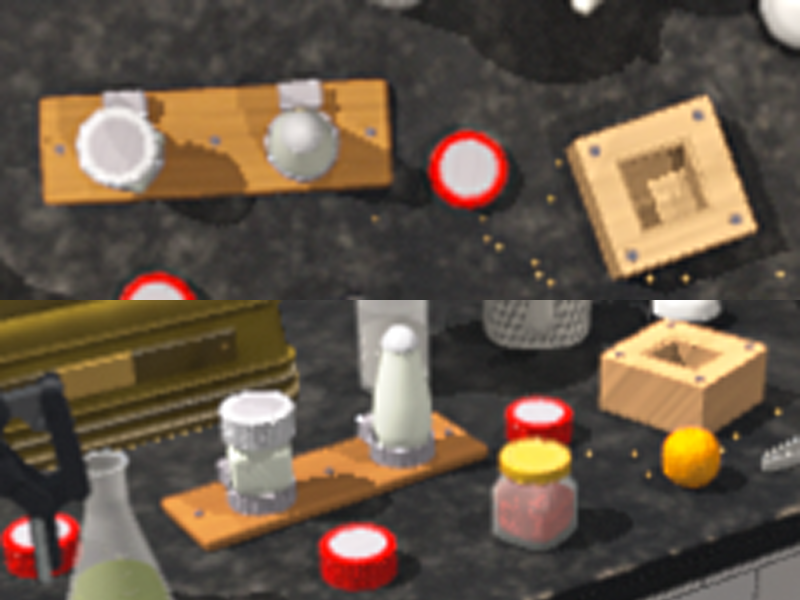

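Top crop: the brace socket is clear, centred at about (660,185). Side crop: the jar's square body is turned relative to the rail. I'm moving above the jar for a look with the wrist camera.

Request:
drive_tool --pt "0 0 -0.12 0 0 0 1" --pt "-0.05 -0.03 -0.25 0 0 0.1 1" --pt "-0.17 -0.1 -0.25 0 0 0.3 1" --pt "-0.29 -0.17 -0.25 0 0 0.5 1" --pt "-0.41 -0.24 -0.25 0 0 0.7 1" --pt "-0.53 -0.31 -0.25 0 0 0.9 1" --pt "-0.65 -0.38 -0.25 0 0 1 1" --pt "-0.77 -0.45 -0.25 0 0 1 1" --pt "-0.88 -0.51 -0.25 0 0 1 1" --pt "-0.98 -0.567 -0.25 0 0 1 1" --force 60

```text
t: 1.1
tcp_pos: [0.4562, 0.3414, 0.3056]
tcp_rot: [0.37, 0.929, -0.0, -0.0]
contact_force: [0.3, 1.0, -0.3]
opening: 0.0854
grasp_force: 0.0
```

```bash
cat >> h.py <<'E'
def move(tgt, yaw, s=None):
    "row shares (shift, turn about tool z) from measured pose to world tgt with tool-y yaw (deg), pointing down; also tilt"
    s=s or env.observe(); Rt=R.from_quat(s["tcp_rot"])
    d=Rt.inv().apply(np.array(tgt)-s["tcp_pos"])
    y=np.radians(yaw); ey=np.array([np.cos(y),np.sin(y),0]); ez=np.array([0,0,-1.]); ex=np.cross(ey,ez)
    G=R.from_matrix(np.stack([ex,ey,ez],1)); rv=(Rt.inv()*G).as_rotvec()
    return np.round(d/.4,4), np.round(np.degrees(rv)/30,3)
def yawt(s):
    v=R.from_quat(s["tcp_rot"]).as_matrix()[:,1]; return np.degrees(np.arctan2(v[1],v[0]))
E
python3 - <<'E'
from h import *
s=env.observe(); print(s["t"],s["tcp_pos"],yawt(s),s["q"])
c=cap("wrist"); np.save("w.npy",cloud(c)); cv2.imwrite("pics/w1.png",c["pixels"]); print(c["origin"])
c=cap("top"); np.save("top2.npy",cloud(c)); cv2.imwrite("pics/top2.png",c["pixels"])
E
```

```text
1.1 [0.4562238  0.34137717 0.30556932] 46.62176581088679 [-1.03465759  0.1599057   0.36157617  1.68561937 -0.0586129   1.30726437
  0.15171135]
[0.39741191 0.39543261 0.47313008]
```

View pics/w1.png

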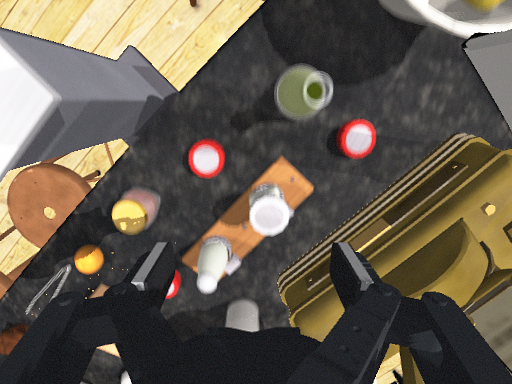

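The wrist view shows the jar at (270,208) on the rail, the shaker at (213,265) and the flask at (303,92). Next I'm moving straight above the jar and lower, for a closer look.

```bash
python3 - <<'E'
from h import *
print(move((.527,.308,.2),46.6))
P=np.load("top2.npy"); im=cv2.imread("pics/top2.png"); hsv=cv2.cvtColor(im,cv2.COLOR_BGR2HSV)
z=P[...,2]
b=np.zeros(z.shape,bool); b[160:212,170:276]=1
m=b&(hsv[...,1]>110)&(hsv[...,0]>5)&(hsv[...,0]<25)&(z>.004)&(z<.02)
print("rail",m.sum(),cv2.minAreaRect((P[m][:,:2]*1000).astype(np.float32)))
W=np.load("w.npy"); zz=W[...,2]
m=(np.hypot(W[...,0]-.527,W[...,1]-.308)<.045)&(zz>.093)&(zz<.11); print("wrist cap",m.sum(),cv2.minEnclosingCircle((W[m][:,:2]*1000).astype(np.float32)),np.median(zz[m]))
E
```

```text
(array([-0.1585,  0.0673,  0.2657]), array([-0.002,  0.011, -0.031]))
rail 1418 ((543.6302490234375, 237.34228515625), (88.22836303710938, 281.593017578125), 4.248762607574463)
wrist cap 1190 ((528.4342651367188, 306.03765869140625), 29.979366302490234) 0.0997640914306682
```

Request:
drive_tool --pt "-0.04 0.017 0.065 0 0 0 1" --pt "-0.08 0.034 0.13 0 0 0 1" --pt "-0.12 0.05 0.2 0 0 0 1" --pt "-0.158 0.067 0.266 0 0 0 1" --pt "-0.158 0.067 0.266 0 0 0 1" --pt "-0.158 0.067 0.266 0 0 0 1" --pt "-0.158 0.067 0.266 0 0 0 1" --pt "-0.158 0.067 0.266 0 0 0 1" --pt "-0.158 0.067 0.266 0 0 0 1" --pt "-0.158 0.067 0.266 0 0 0 1"

```text
t: 2.2
tcp_pos: [0.5197, 0.3199, 0.2006]
tcp_rot: [0.369, 0.929, 0.001, 0.0]
contact_force: [-0.5, 0.1, 0.0]
opening: 0.085
grasp_force: 0.0
```

```bash
python3 - <<'E'
from h import *
s=env.observe(); print(s["t"],s["tcp_pos"],yawt(s),s["q"])
c=cap("wrist"); W=cloud(c); np.save("w2.npy",W); np.save("w2rgb.npy",c["pixels"]); print(c["origin"],c["R"],c["K"])
zz=W[...,2]; r=np.hypot(W[...,0]-.527,W[...,1]-.308)
m=(r<.045)&(zz>.093)&(zz<.11); print("cap",m.sum(),cv2.minEnclosingCircle((W[m][:,:2]*1000).astype(np.float32)),np.median(zz[m]))
v,u=np.where((r<.06)&(zz>0)); print(u.min(),u.max(),v.min(),v.max())
x=c["pixels"][v.min():v.max()+1,u.min():u.max()+1]; k=min(800/x.shape[1],600/x.shape[0]); cv2.imwrite("pics/w2.png",cv2.resize(x,None,fx=k*.99,fy=k*.99,interpolation=cv2.INTER_CUBIC)); print(k)
m=(r<.045)&(zz>.035)&(zz<.066); q=W[m]; print(len(q)); print(np.round(q[::max(1,len(q)//15)],4))
E
```

```text
2.2 [0.51972027 0.31993421 0.20056343] 46.654668400661734 [-0.9356457   0.32437922  0.38633831  1.71973668 -0.13430891  1.12188595
  0.30501951]
[0.46061215 0.37374603 0.36811972] [[ 0.68630116 -0.6910437  -0.22682441]
 [ 0.72731197  0.65328178  0.21033357]
 [ 0.00283057 -0.30932428  0.9509524 ]] [[273.14641455   0.         251.89198973]
 [  0.         273.14641455 191.29353819]
 [  0.           0.           1.        ]]
cap 2381 ((528.2590942382812, 305.9996337890625), 29.945863723754883) 0.09977661713156405
41 403 130 383
2.203856749311295
188
[[0.5122 0.3332 0.0405]
 [0.5097 0.3272 0.0408]
 [0.5093 0.3259 0.0439]
 [0.52   0.336  0.0399]
 [0.5127 0.3338 0.0637]
 [0.5095 0.3257 0.054 ]
 [0.5063 0.3171 0.0431]
 [0.5183 0.3363 0.0634]
 [0.5089 0.3248 0.0639]
 [0.5047 0.3139 0.0495]
 [0.525  0.334  0.0507]
 [0.5012 0.3036 0.0459]
 [0.5014 0.3038 0.051 ]
 [0.4984 0.2966 0.0499]
 [0.4983 0.2961 0.0581]
 [0.5006 0.298  0.0659]]
```

View pics/w2.png

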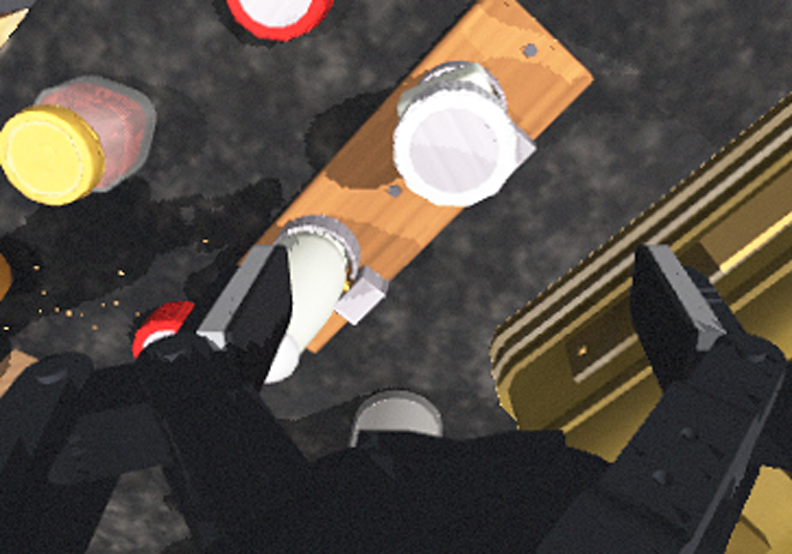

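The close-up shows the cap at about (455,145), with the shaker's top near the left finger at (285,355). I'm fitting the jar's body yaw now and refining the brace.

```bash
python3 - <<'E'
from h import *
from scipy.optimize import least_squares
s=env.observe(); print(s["t"],s["tcp_pos"],np.abs(s["joint_vel"]).max())
W=np.load("w2.npy"); zz=W[...,2]; r=np.hypot(W[...,0]-.5283,W[...,1]-.306)
q=W[(r<.042)&(zz>.038)&(zz<.064)][:,:2]
def f(p):
    a=p[2]; d=q-p[:2]; l=np.c_[d[:,0]*np.cos(a)+d[:,1]*np.sin(a),-d[:,0]*np.sin(a)+d[:,1]*np.cos(a)]
    return np.abs(l).max(1)*1000-25
for a0 in (-60,-40,-20,0,20):
    o=least_squares(lambda p:np.r_[f(np.r_[p[:2]/1000,p[2]])*1.0,(p[:2]-[528.3,306])*3],[528.3,306,np.radians(a0)],loss="soft_l1"); print(a0,o.cost,o.x[:2],np.degrees(o.x[2])%90)
ims=[]
for n in ("top.npy","top2.npy"):
    P=np.load(n); z=P[...,2]; b=np.zeros(z.shape,bool); b[170:226,305:366]=1
    m=b&(z>.049)&(z<.058); print(m.sum(),cv2.minAreaRect((P[m][:,:2]*1000).astype(np.float32)))
    m=b&(z<.03)&(z>.005)&(np.hypot(P[...,0]-.507,P[...,1]+.115)<.04); print("floor",m.sum(),np.mean(P[m],0))
print(move((.5283,.306,.086),46.6))
E
```

```text
2.25 [0.5197159  0.31972104 0.20030153] 0.005075095961781578
-60 13.354918772813251 [528.6818545  305.77569827] 69.54377784365279
-40 13.354918772812903 [528.68185446 305.7756982 ] 69.54377758435042
-20 13.354918772812894 [528.68185447 305.77569821] 69.54377757653029
0 13.354918772813086 [528.68185448 305.77569823] 69.54377755995658
20 13.354918772813566 [528.68185456 305.7756984 ] 69.54377777797673
819 ((507.19384765625, -115.37332153320312), (110.1282730102539, 112.06983947753906), 19.476783752441406)
floor 263 [ 0.50988924 -0.12039244  0.01279691]
836 ((507.0261535644531, -115.05777740478516), (110.34027862548828, 112.79068756103516), 19.493864059448242)
floor 266 [ 0.50969113 -0.12035366  0.01240011]
(array([-0.0392, -0.0106,  0.2857]), array([ 0.002, -0.   ,  0.001]))
```

Request:
drive_tool --pt "-0.0392 -0.0106 0.02 0 0 0 1" --pt "-0.0392 -0.0106 0.05 0 0 0 1" --pt "-0.0392 -0.0106 0.1 0 0 0 1" --pt "-0.0392 -0.0106 0.16 0 0 0 1" --pt "-0.0392 -0.0106 0.21 0 0 0 1" --pt "-0.0392 -0.0106 0.25 0 0 0 1" --pt "-0.0392 -0.0106 0.275 0 0 0 1" --pt "-0.0392 -0.0106 0.2857 0 0 0 1" --pt "-0.0392 -0.0106 0.2857 0 0 0 1" --pt "-0.0392 -0.0106 0.2857 0 0 0 1"

```text
t: 3.25
tcp_pos: [0.529, 0.3058, 0.0862]
tcp_rot: [0.37, 0.929, 0.001, 0.0]
contact_force: [-0.4, -0.1, 0.7]
opening: 0.0854
grasp_force: 0.0
```

```bash
python3 - <<'E'
from h import *
s=env.observe(); print(s["t"],s["tcp_pos"],s["contact_force"],move((.5285,.3059,.086),46.6))
E
```

```text
3.25 [0.52901576 0.30581787 0.08617546] [-0.4254662  -0.09098275  0.67488873] (array([ 0.0011, -0.0007,  0.0004]), array([0.003, 0.001, 0.   ]))
```

Request:
drive_tool --pt "0 0 0 0 0 0 0.2" --pt "0 0 0 0 0 0 -0.2" --pt "0 0 0 0 0 0 -0.6" --pt "0 0 0 0 0 0 -1" --pt "0 0 0 0 0 0 -1" --pt "0 0 0 0 0 0 -1" --pt "0 0 0 0 0 0 -1" --pt "0 0 0 0 0 0 -1" --pt "0 0 0 0 0 0 -1" --pt "0 0 0 0 0 0 -1" --force 100

```text
t: 4.25
tcp_pos: [0.5282, 0.3054, 0.0853]
tcp_rot: [0.37, 0.929, 0.0, -0.0]
contact_force: [-0.6, 0.6, 0.5]
opening: -0.0001
grasp_force: 0.0
```

```bash
python3 - <<'E'
from h import *
s=env.observe(); print(s["t"],s["tcp_pos"],s["opening"],s["grasp_force"])
c=cap("side"); a=c["pixels"]; S=cloud(c)
m=(np.hypot(S[...,0]-.528,S[...,1]-.306)<.05)&(S[...,2]>.03); v,u=np.where(m)
w=cap("wrist")["pixels"]
a=cv2.resize(a[130:250,150:290],(400,343),interpolation=cv2.INTER_CUBIC); w=cv2.resize(w,(400,300))
o=np.zeros((343,800,3),np.uint8); o[:,:400]=a; o[:300,400:]=w; cv2.imwrite("pics/c1.png",o)
E
```

```text
4.25 [0.52821703 0.30539436 0.08528563] -9.8575708701408e-05 0.0
```

View pics/c1.png

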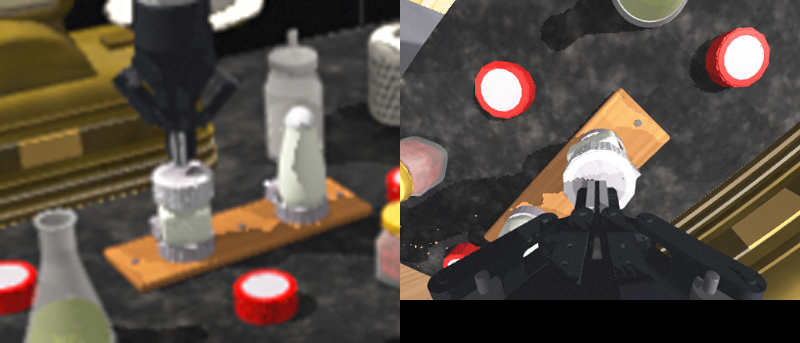

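The picture shows the fingers shut above the cap, with the tips at about its top at side (180,160), instead of round it. I'm measuring where the tips and the cap really are.

```bash
python3 - <<'E'
from h import *
for n in ("wrist","side","top"):
    c=cap(n); P=cloud(c); px=c["pixels"].astype(int); z=P[...,2]; r=np.hypot(P[...,0]-.528,P[...,1]-.306)
    dark=px.sum(2)<250
    m=(r<.03)&dark&(z>.07)&(z<.2); 
    print(n,"dark",m.sum(), np.round(np.sort(z[m])[:5],4) if m.any() else "", np.round(np.median(P[m][np.argsort(z[m])[:20]],0),4))
    m=(r<.05)&~dark&(z>.085)&(z<.115); print("  bright",m.sum(),np.round(np.percentile(z[m],[5,50,95]),4),cv2.minEnclosingCircle((P[m&(r<.04)][:,:2]*1000).astype(np.float32)))
    h=(r<.02)&(z>.085)&(z<.2); print("  hist",np.histogram(z[h],bins=np.arange(.085,.2,.01))[0])
E
```

```text
wrist dark 14316 [0.115  0.1154 0.1155 0.1155 0.1157] [0.5193 0.3122 0.1165]
  bright 4633 [0.0917 0.0996 0.1008] ((528.4262084960938, 306.3075866699219), 30.090715408325195)
  hist [   0 1615   32  367  502  493  849 1559  658 1081 1996]
side dark 348 [0.0992 0.1011 0.1163 0.1181 0.1182] [0.5186 0.304  0.1223]
  bright 230 [0.087  0.0987 0.1015] ((524.9232788085938, 308.4944763183594), 31.266313552856445)
  hist [ 0 64  6 31 35 37 33 49 31 21 24]
top dark 0  [nan nan nan]
  bright 1 [0.0888 0.0888 0.0888] ((538.9198608398438, 280.6022644042969), 9.999999747378752e-05)
  hist [0 0 0 0 0 0 0 0 0 0 0]
  return _methods._mean(a, axis=axis, dtype=dtype,
  ret = um.true_divide(
```

```bash
python3 - <<'E'
from h import *
s=env.observe();print(s["t"],s["tcp_pos"])
for n in ("wrist","side"):
    c=cap(n); P=cloud(c); z=P[...,2]; r=np.hypot(P[...,0]-.528,P[...,1]-.306)
    b=np.arange(.101,.135,.003)
    for lo in b:
        m=(r<.028)&(z>=lo)&(z<lo+.003)
        print(n,round(lo,3),m.sum(),np.round(np.median(P[m],0),3) if m.any() else "",np.median(c["pixels"][m],0) if m.any() else "", np.round(np.ptp(P[m][:,:2],axis=0),3) if m.any() else "")
E
```

```text
4.5 [0.52823513 0.305391   0.08530562]
wrist 0.101 114 [0.522 0.316 0.101] [236. 230. 236.] [0.048 0.051]
wrist 0.104 0   
wrist 0.107 0   
wrist 0.11 5 [0.521 0.314 0.113] [162. 157. 161.] [0.006 0.007]
wrist 0.113 44 [0.519 0.312 0.115] [143.5 140.  141. ] [0.008 0.009]
wrist 0.116 99 [0.52  0.313 0.118] [74. 70. 70.] [0.017 0.017]
wrist 0.119 117 [0.518 0.311 0.12 ] [50. 44. 43.] [0.018 0.019]
wrist 0.122 138 [0.519 0.312 0.123] [49. 46. 42.] [0.018 0.02 ]
wrist 0.125 159 [0.519 0.313 0.127] [61. 57. 57.] [0.019 0.02 ]
wrist 0.128 143 [0.52  0.313 0.13 ] [61. 52. 51.] [0.019 0.02 ]
wrist 0.131 156 [0.519 0.312 0.133] [55. 49. 47.] [0.019 0.019]
wrist 0.134 150 [0.519 0.312 0.136] [81.5 79.5 79.5] [0.019 0.019]
side 0.101 13 [0.526 0.309 0.102] [186. 182. 190.] [0.045 0.032]
side 0.104 0   
side 0.107 1 [0.529 0.298 0.107] [175. 173. 180.] [0. 0.]
side 0.11 4 [0.52  0.31  0.111] [142.  138.5 144.5] [0.008 0.006]
side 0.113 5 [0.519 0.308 0.115] [123. 121. 123.] [0.006 0.014]
side 0.116 7 [0.52  0.311 0.117] [82. 82. 82.] [0.017 0.012]
side 0.119 9 [0.52  0.305 0.12 ] [56. 59. 59.] [0.015 0.025]
side 0.122 10 [0.518 0.309 0.124] [70.  69.  67.5] [0.02  0.024]
side 0.125 10 [0.521 0.314 0.126] [73. 72. 71.] [0.014 0.022]
side 0.128 9 [0.519 0.313 0.13 ] [74. 71. 70.] [0.021 0.026]
side 0.131 13 [0.518 0.31  0.133] [48. 48. 47.] [0.022 0.026]
side 0.134 10 [0.522 0.313 0.135] [57. 55. 55.] [0.017 0.026]
```

Both cameras put the closed fingertips at z≈0.111, 26 mm above the reported TCP. They should be 14 mm below it, so the reported height is about 40 mm low. I'm correcting for this empirically: open, go 43 mm lower, then grip again.

Request:
drive_tool --pt "0 0 0 0 0 0 1" --pt "0 0 0 0 0 0 1" --pt "0 0 0 0 0 0 1" --pt "0 0 0 0 0 0 1" --pt "0 0 0 0 0 0 1" --pt "0 0 0 0 0 0 1" --pt "0 0 0.03 0 0 0 1" --pt "0 0 0.07 0 0 0 1" --pt "0 0 0.1 0 0 0 1" --pt "0 0 0.1075 0 0 0 1"

```text
t: 5.6
tcp_pos: [0.5259, 0.3041, 0.0391]
tcp_rot: [0.37, 0.929, -0.002, -0.002]
contact_force: [-1.1, -0.2, -0.8]
opening: 0.0857
grasp_force: 0.0
```

Request:
drive_tool --pt "0 0 0 0 0 0 0.5" --pt "0 0 0 0 0 0 0.2" --pt "0 0 0 0 0 0 0" --pt "0 0 0 0 0 0 -0.5" --pt "0 0 0 0 0 0 -1" --pt "0 0 0 0 0 0 -1" --pt "0 0 0 0 0 0 -1" --pt "0 0 0 0 0 0 -1" --pt "0 0 0 0 0 0 -1" --pt "0 0 0 0 0 0 -1" --force 100

```text
t: 6.6
tcp_pos: [0.5293, 0.3062, 0.0431]
tcp_rot: [0.37, 0.929, 0.001, 0.001]
contact_force: [2.9, 2.2, 3.4]
opening: 0.0562
grasp_force: 106.6
```

```bash
python3 - <<'E'
from h import *
s=env.observe(); print(s["t"],s["tcp_pos"],yawt(s),s["opening"],s["grasp_force"],s["contact_force"])
E
```

```text
6.6 [0.52925771 0.30621067 0.04313119] 46.60852693139132 0.05620681517389971 106.55276255684385 [2.88832552 2.23704652 3.43289087]
```

Request:
drive_tool --pt "0 0 -0.01 0 0 0 -1" --pt "0 0 -0.025 0 0 0 -1" --pt "0 0 -0.045 0 0 0 -1" --pt "0 0 -0.08 0 0 0 -1" --pt "0 0 -0.13 0 0 0 -1" --pt "0 0 -0.19 0 0 0 -1" --pt "0 0 -0.26 0 0 0 -1" --pt "0 0 -0.33 0 0 0 -1" --pt "0 0 -0.38 0 0 0 -1" --pt "0 0 -0.4 0 0 0 -1"

```text
t: 7.6
tcp_pos: [0.5284, 0.304, 0.2052]
tcp_rot: [0.37, 0.929, 0.0, 0.0]
contact_force: [0.7, 0.7, -3.7]
opening: 0.0567
grasp_force: 109.5
```

```bash
cat > look.py <<'E'
from h import *
s=env.observe(); print(s["t"],s["tcp_pos"],yawt(s),s["opening"],s["grasp_force"],s["contact_force"],s["moment"],"q7",s["q"][6])
c=cap("side"); a=c["pixels"]; P=cloud(c)
x,y,z=s["tcp_pos"]
m=(np.hypot(P[...,0]-x,P[...,1]-y)<.05)&(P[...,2]<z+.06)&(P[...,2]>z-.12); v,u=np.where(m); v0=max(0,int(np.median(v))-60);u0=max(0,int(np.median(u))-70)
a=a[v0:v0+120,u0:u0+140]; print(u0,v0,a.shape)
w=cap("wrist")["pixels"]; np.save("w3.npy",w)
o=np.zeros((343,800,3),np.uint8); o[:,:400]=cv2.resize(a,(400,343),interpolation=cv2.INTER_CUBIC); o[:300,400:]=cv2.resize(w,(400,300))
import sys; cv2.imwrite("pics/"+sys.argv[1],o)
white=(c["pixels"].min(2)>90)&m&(P[...,2]<z+.03); zz=P[...,2][white]; print("white z",np.round(np.percentile(zz,[0,2,10,50,90]),3))
E
python3 look.py l1.png
```

```text
7.6 [0.52841924 0.30401115 0.20521464] 46.52943717254352 0.05672181469235203 109.52296348608797 [ 0.68360778  0.68018447 -3.68034721] [ 0.00076443 -0.06436549 -0.01915418] q7 0.33352979378959086
141 87 (120, 140, 3)
white z [0.172 0.176 0.181 0.208 0.228]
```

View pics/l1.png

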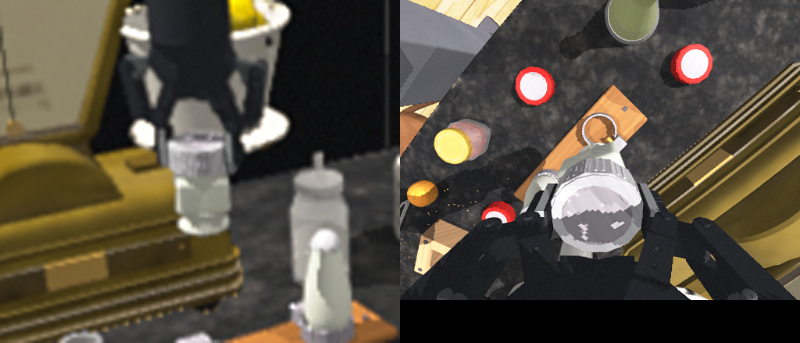

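The side view shows the jar hanging level from the cap, clear of the rail and the shaker. The wrist view shows its cup empty at about (600,130). I'm measuring jar yaw and centre in the grasp, then carrying it over.

```bash
cat > fit.py <<'E'
from h import *
from scipy.optimize import least_squares
def fit(jz, a0, names=("side","wrist","top")):
    "jar body yaw/centre from cameras; jz = world z of jar underside"
    s=env.observe(); c0=s["tcp_pos"][:2]; Q=[]; I=[]
    for i,n in enumerate(names):
        c=cap(n); P=cloud(c); z=P[...,2]-jz; r=np.hypot(*(P[...,:2]-c0).transpose(2,0,1))
        m=(r<.045)&(z>.027)&(z<.052); print(n,m.sum()); Q.append(P[m][:,:2]); I.append(np.full(m.sum(),i))
    q=np.vstack(Q)*1000; I=np.concatenate(I); w=np.array([1/np.sqrt(max(1,(I==i).sum())) for i in range(len(names))])[I]
    def f(p):
        d=q-p[:2]; a=p[2]; l=np.c_[d[:,0]*np.cos(a)+d[:,1]*np.sin(a),-d[:,0]*np.sin(a)+d[:,1]*np.cos(a)]
        return np.r_[(np.abs(l).max(1)-25)*w*4,(p[:2]-c0*1000)/2]
    o=least_squares(f,[*(c0*1000),np.radians(a0)],loss="soft_l1"); print("centre",o.x[:2],"tcp",c0*1000,"yaw",np.degrees(o.x[2])%90,o.cost,"tool yaw",yawt(s))
E
python3 - <<'E'
from fit import *
fit(.172,-20.5); 
print(move((.507,-.115,.205),16.6))
E
```

```text
side 166
wrist 972
top 4
centre [528.36573091 305.28317558] tcp [528.20712471 304.44823699] yaw 68.88925440028461 42.330761228974936 tool yaw 46.555238746481365
(array([-0.6845, -0.7952, -0.0084]), array([-0.009,  0.001,  1.   ]))
```

Request:
drive_tool --pt "-0.04 -0.045 0 0 0 0.05 -1" --pt "-0.11 -0.13 0 0 0 0.15 -1" --pt "-0.19 -0.22 0 0 0 0.3 -1" --pt "-0.27 -0.315 0 0 0 0.45 -1" --pt "-0.35 -0.405 0 0 0 0.6 -1" --pt "-0.43 -0.5 0 0 0 0.75 -1" --pt "-0.51 -0.59 0 0 0 0.9 -1" --pt "-0.59 -0.685 0 0 0 1 -1" --pt "-0.65 -0.75 0 0 0 1 -1" --pt "-0.6845 -0.795 0 0 0 1 -1"

```text
t: 8.85
tcp_pos: [0.5066, -0.1181, 0.2012]
tcp_rot: [0.6, 0.8, -0.001, -0.001]
contact_force: [0.0, 0.4, -3.3]
opening: 0.0562
grasp_force: 109.4
```

Request:
drive_tool --pt "0 0 0 0 0 0.15 -1" --pt "0 0 0 0 0 0.3 -1" --pt "0 0 0 0 0 0.45 -1" --pt "0 0 0 0 0 0.58 -1" --pt "0 0 0 0 0 0.65 -1" --pt "0 0 0 0 0 0.65 -1" --pt "0 0 0 0 0 0.65 -1" --pt "0 0 0 0 0 0.65 -1" --pt "0 0 0 0 0 0.65 -1" --pt "0 0 0 0 0 0.65 -1"

```text
t: 9.85
tcp_pos: [0.5086, -0.1138, 0.2022]
tcp_rot: [0.725, 0.689, -0.0, -0.0]
contact_force: [0.2, 0.4, -2.4]
opening: 0.0562
grasp_force: 109.4
```

```bash
python3 - <<'E'
from fit import *
s=env.observe(); print(s["t"],s["tcp_pos"],s["q"],np.abs(s["joint_vel"]).max())
fit(s["tcp_pos"][2]-.032,19.5)
for n in ("wrist","side","top"):
    P=cloud(cap(n)); z=P[...,2]; m=(np.hypot(P[...,0]-.507,P[...,1]+.115)<.085)&(z>.049)&(z<.059)
    print(n,m.sum(),cv2.minAreaRect((P[m][:,:2]*1000).astype(np.float32)) if m.sum()>20 else "",np.median(z[m]))
print(move((.507,-.1152,.15),-3.1))
E
python3 look.py l2.png
```

```text
9.85 [ 0.50863332 -0.11382813  0.20222984] [-0.54742357  0.16673545  0.76161993  1.93812195 -0.12977041  1.08593644
  0.21762856] 0.0036277745790185157
side 164
wrist 889
top 36
centre [ 508.75640892 -114.43936977] tcp [ 508.63332072 -113.82813181] yaw 19.355038646802626 39.608064567929375 tool yaw -2.885819162919335
wrist 4690 ((506.3689880371094, -116.5665512084961), (110.67705535888672, 111.09148406982422), 19.293384552001953) 0.053539435923019935
side 436 ((505.37188720703125, -114.30592346191406), (115.45436096191406, 116.99150085449219), 18.594852447509766) 0.052965639657731045
top 565 ((506.8775634765625, -113.48580932617188), (110.65791320800781, 109.30828857421875), 18.686124801635742) 0.05333900365896471
(array([-0.0037, -0.0041,  0.1308]), array([ 0.   , -0.   ,  0.007]))
10.15 [ 0.50872618 -0.1138173   0.20232811] -2.8927247471765773 0.05578361875007359 109.40102976752314 [ 0.04924216 -0.64275272 -3.48225367] [-0.03253708  0.00176295 -0.01223675] q7 0.21749901198465052
268 66 (120, 140, 3)
white z [0.171 0.173 0.179 0.206 0.226]
```

View pics/l2.png

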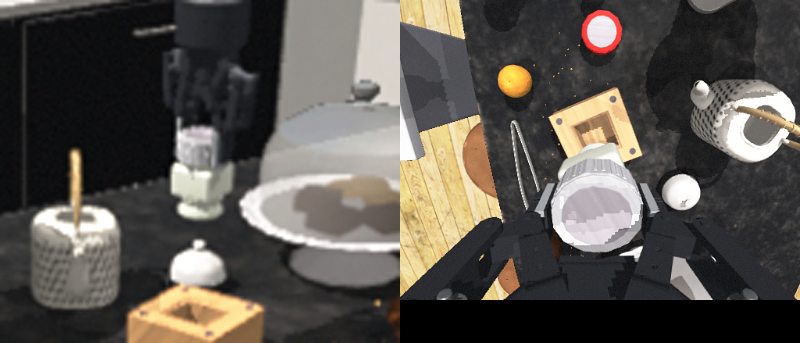

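The wrist view shows the brace and its empty socket at about (595,125), clear below the held jar. I'm shifting about 2 mm and descending to just above the socket.

Request:
drive_tool --pt "-0.005 -0.0058 0.02 0 0 0 -1" --pt "-0.005 -0.0058 0.07 0 0 0 -1" --pt "-0.005 -0.0058 0.13 0 0 0 -1" --pt "-0.005 -0.0058 0.19 0 0 0 -1" --pt "-0.005 -0.0058 0.24 0 0 0 -1" --pt "-0.005 -0.0058 0.28 0 0 0 -1" --pt "-0.005 -0.0058 0.305 0 0 0 -1" --pt "-0.005 -0.0058 0.318 0 0 0 -1" --pt "-0.005 -0.0058 0.318 0 0 0 -1" --pt "-0.005 -0.0058 0.318 0 0 0 -1"

```text
t: 11.25
tcp_pos: [0.507, -0.1159, 0.0757]
tcp_rot: [0.725, 0.689, 0.0, 0.001]
contact_force: [0.9, -0.3, -2.2]
opening: 0.0561
grasp_force: 109.5
```

```bash
python3 - <<'E'
from fit import *
s=env.observe(); print(s["t"],s["tcp_pos"],s["contact_force"],s["moment"])
fit(s["tcp_pos"][2]-.032,19.5)
P=cloud(cap("wrist")); z=P[...,2]; m=(np.hypot(P[...,0]-.507,P[...,1]+.115)<.085)&(z>.049)&(z<.059)
print(m.sum(),cv2.minAreaRect((P[m][:,:2]*1000).astype(np.float32)))
print(move((.5063,-.1157,.0425),-3.0))
E
```

```text
11.25 [ 0.50699979 -0.1158712   0.07570485] [ 0.93128719 -0.25223809 -2.15497882] [ 0.02498697 -0.06159624 -0.04539551]
side 149
wrist 889
top 21
centre [ 506.93472599 -116.58358942] tcp [ 506.99979328 -115.87120062] yaw 18.573651286632785 43.558143080786394 tool yaw -2.896121296314107
10295 ((506.8592224121094, -116.4554672241211), (110.86846160888672, 110.30128479003906), 19.469411849975586)
(array([-0.    , -0.0019,  0.0834]), array([ 0.003, -0.   ,  0.004]))
```

Jar and socket are now aligned to under 1 mm, with yaw within 1°. I'm lowering slowly into the socket.

Request:
drive_tool --pt "0 0 0.012 0 0 0 -1" --pt "0 0 0.022 0 0 0 -1" --pt "0 0 0.032 0 0 0 -1" --pt "0 0 0.042 0 0 0 -1" --pt "0 0 0.052 0 0 0 -1" --pt "0 0 0.062 0 0 0 -1" --pt "0 0 0.072 0 0 0 -1" --pt "0 0 0.08 0 0 0 -1" --pt "0 0 0.083 0 0 0 -1" --pt "0 0 0.083 0 0 0 -1"

```text
t: 12.45
tcp_pos: [0.5075, -0.1167, 0.0429]
tcp_rot: [0.725, 0.689, 0.001, 0.001]
contact_force: [-0.4, -0.5, 3.8]
opening: 0.0561
grasp_force: 110.5
```

```bash
python3 - <<'E'
from fit import *
s=env.observe(); print(s["t"],s["tcp_pos"],s["contact_force"],s["moment"],s["q"][6])
P=cloud(cap("wrist")); z=P[...,2]; m=(np.hypot(P[...,0]-.507,P[...,1]+.116)<.027)&(z>.08)&(z<.115);print(m.sum(),np.percentile(z[m],[10,50,90]))
X=np.c_[P[m][:,:2]-P[m][:,:2].mean(0),np.ones(m.sum())]; print("slope",np.linalg.lstsq(X,z[m],rcond=None)[0])
E
```

```text
12.45 [ 0.50753281 -0.11667867  0.042917  ] [-0.40994886 -0.49665493  3.75571133] [-0.30777267  0.25751661 -0.03723157] 0.4149437587026056
8487 [0.09874151 0.0995852  0.10036182]
slope [ 0.00560494 -0.00283879  0.0995605 ]
```

The cap top is at 0.0996 m and level, so the jar is home on the socket floor. I'm starting to unscrew (tool z turning negative) after a short hold.

Request:
drive_tool --pt "0 0 0 0 0 0 -1" --pt "0 0 0 0 0 0 -1" --pt "0 0 0 0 0 -0.12 -1" --pt "0 0 0 0 0 -0.25 -1" --pt "0 0 0 0 0 -0.37 -1" --pt "0 0 0 0 0 -0.5 -1" --pt "0 0 0 0 0 -0.62 -1" --pt "0 0 0 0 0 -0.75 -1" --pt "0 0 0 0 0 -0.87 -1" --pt "0 0 0 0 0 -1 -1" --force 115

```text
t: 13.5
tcp_pos: [0.5084, -0.1158, 0.0433]
tcp_rot: [0.521, 0.854, 0.001, 0.002]
contact_force: [-1.0, -0.2, 10.0]
opening: 0.0561
grasp_force: 122.2
```

```bash
cat > st.py <<'E'
from fit import *
s=env.observe(); print(s["t"],s["tcp_pos"],yawt(s),s["contact_force"],s["moment"],s["q"][6],s["opening"],s["grasp_force"])
P=cloud(cap("wrist")); z=P[...,2]; m=(np.hypot(P[...,0]-.507,P[...,1]+.116)<.027)&(z>.08)&(z<.17)
print("cap top",m.sum(),np.percentile(z[m],[10,50,90]))
X=np.c_[P[m][:,:2]-P[m][:,:2].mean(0),np.ones(m.sum())]; print("slope",np.linalg.lstsq(X,z[m],rcond=None)[0])
E
python3 st.py
```

```text
13.5 [ 0.50844156 -0.11582025  0.04326446] 27.21846567305909 [-1.0286518  -0.23886409 10.00553395] [ 0.02055646  0.1949614  -0.16485183] 0.8729126195211633 0.05608273282050153 122.1795679279603
cap top 17579 [0.09942357 0.14254769 0.16210823]
slope [-0.61014288  1.20118604  0.12870084]
```

Request:
drive_tool --pt "0 0 0 0 0 -0.1 -1" --pt "0 0 0 0 0 -0.2 -1" --pt "0 0 -0.001 0 0 -0.3 -1" --pt "0 0 -0.002 0 0 -0.4 -1" --pt "0 0 -0.003 0 0 -0.5 -1" --pt "0 0 -0.004 0 0 -0.6 -1" --pt "0 0 -0.005 0 0 -0.7 -1" --pt "0 0 -0.006 0 0 -0.8 -1" --pt "0 0 -0.007 0 0 -0.9 -1" --pt "0 0 -0.007 0 0 -1 -1"

```text
t: 14.55
tcp_pos: [0.508, -0.1155, 0.0458]
tcp_rot: [0.282, 0.959, 0.001, 0.001]
contact_force: [-0.9, -0.3, 6.6]
opening: 0.0556
grasp_force: 121.6
```

```bash
sed -i 's/z<.17/z<.113/' st.py; python3 st.py
```

```text
14.55 [ 0.50799661 -0.11547629  0.04580997] 57.217785876524886 [-0.87547071 -0.26637043  6.5650192 ] [-0.05612984  0.08951568 -0.03177893] 1.3340796682794955 0.05563266963363214 121.61755514825927
cap top 8278 [0.10172072 0.10251752 0.10329732]
slope [0.00329236 0.0090149  0.10251116]
```

Request:
drive_tool --pt "0 0 0 0 0 -0.1 -1" --pt "0 0 -0.001 0 0 -0.2 -1" --pt "0 0 -0.002 0 0 -0.3 -1" --pt "0 0 -0.003 0 0 -0.4 -1" --pt "0 0 -0.003 0 0 -0.5 -1" --pt "0 0 -0.004 0 0 -0.6 -1" --pt "0 0 -0.004 0 0 -0.7 -1" --pt "0 0 -0.004 0 0 -0.8 -1" --pt "0 0 -0.004 0 0 -0.85 -1" --pt "0 0 -0.004 0 0 -0.85 -1"

```text
t: 15.6
tcp_pos: [0.5071, -0.1156, 0.0469]
tcp_rot: [0.065, 0.998, 0.0, 0.001]
contact_force: [-0.5, 0.2, 5.0]
opening: 0.056
grasp_force: 121.7
```

```bash
python3 st.py
```

```text
15.6 [ 0.50710951 -0.1156375   0.04694242] 82.59253675763858 [-0.53154895  0.1656464   4.99888731] [-0.1149448   0.09735701 -0.03173406] 1.7312097708013394 0.05600878289370537 121.70121784394723
cap top 8219 [0.10290998 0.10370223 0.10447707]
slope [-0.0035334   0.00875956  0.1036953 ]
```

Request:
drive_tool --pt "0 0 -0.003 0 0 0 -1" --pt "0 0 -0.006 0 0 0 -1" --pt "0 0 -0.009 0 0 0 -1" --pt "0 0 -0.012 0 0 0 -1" --pt "0 0 -0.015 0 0 0 -1" --pt "0 0 -0.018 0 0 0 -1" --pt "0 0 -0.02 0 0 0 -1" --pt "0 0 -0.02 0 0 0 -1" --pt "0 0 -0.02 0 0 0 -1" --pt "0 0 -0.02 0 0 0 -1"

```text
t: 16.65
tcp_pos: [0.5062, -0.1157, 0.0542]
tcp_rot: [0.064, 0.998, -0.0, -0.0]
contact_force: [-0.2, 0.0, -0.8]
opening: 0.0559
grasp_force: 121.5
```

```bash
python3 st.py; python3 - <<'E'
from h import *
for n in("side","top"):
    c=cap(n); P=cloud(c); z=P[...,2]; m=(np.hypot(P[...,0]-.507,P[...,1]+.116)<.04)&(z>.056)&(z<.084)
    print(n,m.sum(),np.histogram(z[m],bins=np.arange(.056,.086,.003)))
E
```

```text
16.65 [ 0.50619591 -0.11567154  0.05424578] 82.6078822185772 [-0.18034984  0.01601053 -0.83976546] [-0.00352273  0.01050184  0.01136352] 1.725696638413244 0.05590443244800703 121.51342097160523
cap top 8083 [0.11017212 0.11097298 0.11175873]
slope [-0.00762965  0.0077057   0.11096452]
side 136 (array([11, 19, 28, 21, 23,  9, 12,  9,  3]), array([0.056, 0.059, 0.062, 0.065, 0.068, 0.071, 0.074, 0.077, 0.08 ,
       0.083]))
top 28 (array([21,  0,  1,  4,  2,  0,  0,  0,  0]), array([0.056, 0.059, 0.062, 0.065, 0.068, 0.071, 0.074, 0.077, 0.08 ,
       0.083]))
```

The wrist force is now just the cap's weight, so the thread is free. I'm lifting about 24 mm farther and holding.

Request:
drive_tool --pt "0 0 -0.01 0 0 0 -1" --pt "0 0 -0.02 0 0 0 -1" --pt "0 0 -0.03 0 0 0 -1" --pt "0 0 -0.04 0 0 0 -1" --pt "0 0 -0.05 0 0 0 -1" --pt "0 0 -0.06 0 0 0 -1" --pt "0 0 -0.06 0 0 0 -1" --pt "0 0 -0.06 0 0 0 -1" --pt "0 0 -0.06 0 0 0 -1" --pt "0 0 -0.06 0 0 0 -1"

```text
t: 17.8
tcp_pos: [0.506, -0.1156, 0.078]
tcp_rot: [0.064, 0.998, 0.0, -0.0]
contact_force: [0.8, 0.5, 0.4]
opening: 0.0559
grasp_force: 121.5
```

```bash
sed -i 's/z<.113/z<.145/;s/z>.08/z>.125/' st.py; python3 st.py; python3 look.py l3.png
```

```text
17.8 [ 0.5060031  -0.11560296  0.07801941] 82.6070708928324 [0.83197607 0.53841451 0.36680764] [ 0.05086791  0.01464958 -0.01105802] 1.7090848388029247 0.055866268142984 121.4863233268261
cap top 8061 [0.13395363 0.13476602 0.13555272]
slope [-0.00775235  0.00796116  0.1347607 ]
17.85 [ 0.50607534 -0.11565401  0.07804367] 82.60579421930558 0.056252522760711195 121.48659741287702 [-0.25888285  0.28919772 -0.84185889] [-0.00078906  0.01205798  0.0181364 ] q7 1.70907797956863
267 107 (120, 140, 3)
white z [0.005 0.05  0.052 0.062 0.089]
```

View pics/l3.png

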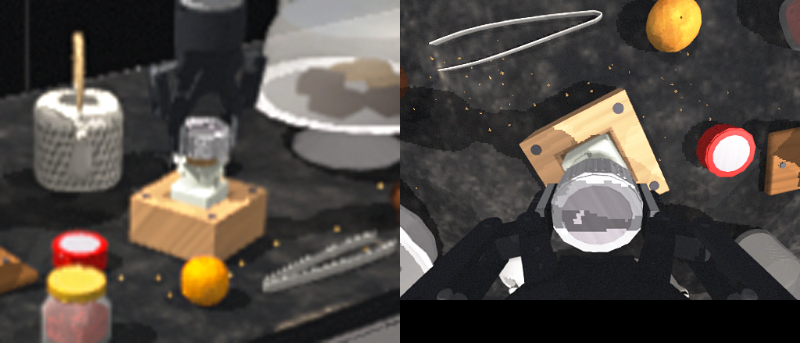

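The side view shows the jar seated in the socket with its mouth and cork free at (203,165), and the level cap held above at (205,135). I'm handing in.

```bash
python3 -c "
from rig import env
print(env.sign_off())"
```

```text
the job is handed in; nothing more can be done
None
```

I handed the job in at 17.85 s: the jar stands home in the socket, the cap is held level and still about 35 mm above its screwed-on height, and the shaker was not touched; the hand-in gave no verdict. The first grip missed the cap because the reported TCP height reads about 40 mm too low against the cameras, so I corrected for that and gripped again.

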